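Show the painter what to paint next

ROBOT

A 6-joint arm with a two-finger parallel gripper is mounted at the origin on the work surface. World frame = base frame: x ahead of the robot, y to its left, z up, the work surface at z = 0. Lengths are in m, angles in degrees, forces in N, time in s.
With the tool pointing down it reaches from about 0.4 to 0.825 m from the base axis. Payload 7 kg.
Tool frame: the origin (TCP) lies on the centre line of the jaws, within the pads' length; the fingertips stand 8 mm ahead of it and the grasp point (between the pads) lies 11 mm behind it; z points along the fingers, y is the line along which they close (so a half turn about z gives the same grasp; the last joint's range is limited). The gripper opens to 88 mm and grips with 3 to 60 N. Pads are 19 mm wide; open, the fingers measure 130 mm over their backs; the gripper's body (78 mm by 193 mm) begins 47 mm behind the grasp point.
Start: joints at [89.731, 20.546, 0.682, 0, -70.136, -16.507], TCP at [0.195, 0.646, 0.235] pointing down, gripper open.
Joint ranges: [-176.03, 176.03], [-82.01, 121.73], [-58.28, 71.71], [-173.87, 95.51], [-174.79, -0.11], [-173.66, 173.66]. Speed limits (degrees/s): [136.94, 136.94, 172.46, 180, 180, 180].

INTERFACE

Orientations are given as [roll, pitch, yaw] about the fixed x, y, z axes, in that order (R = Rz(yaw) Ry(pitch) Rx(roll)).
In Python, from plant import telemetry, viewer, close_job, models gives the robot as it stands.
- The arm moves only by the shell command python3 -m handwheel 'ROWS' [FORCE]. ROWS is JSON, a list of rows, each an object with "grip": the closure, from -1 (fully open) to 1 (shut); "travel": the shift along the tool's x, y, z as a fraction of full scale, a list of three; "spin": the turn about the tool's z as a fraction of full scale. A call has 1 to 8 rows; each row shifts and turns the commanded pose from where the row before left it, along the tool's axes as they then stand; what a row does not reach is not made up. Full scale, the value 1, is 0.025 m for a shift and 5 degrees for a turn. A row lasts 1/8 s, in which the tool goes at most 62.5 mm and 10.7 degrees, less where a joint would pass 70% of its speed; a pose out of reach is approached as far as the arm can. A call with a number of a shift or a turn outside -1 to 1 is refused whole. A call with a gripper value outside its range is refused whole. The fingers move at their own pace and stop on an object; FORCE is the grip in N (left out, the last holds). Time passes only in rows, so rows that do not move let the fingers close. It gives the time, the measured TCP pose, the force, the opening and the grip force at its end, in the units of the state.
- telemetry.get_state(): the state, without advancing time (a new reading comes with each control period).
- viewer.capture(name): name is "side" or "top"; returns the picture (400x640x3 uint8, red, green, blue); there is no depth.
- viewer.calibration(name): a dict with "fx", "fy", "cx", "cy" (pixels), "T" (4x4, takes a point from camera to world coordinates). Camera axes: x right, y down, z forward; pixel columns grow to the right and rows downward; lengths in m; the calibration is good to about 2 mm. A picture is of the moment at which its call begins. calibration takes no time and is no camera call.
- close_job(): hands the job in; it is judged then, once.
Trained networks look in the newest picture that a camera, given by its name, has taken for a name from the list of things; names that differ only in an ending like _2 or _b are one class to them, and where a whole thing is asked for, a point or a joint stands for the part that bears it (a point fixed in the world has none). Each returns a list of dicts, best first, with "p" (0 to 1); they miss things now and then, are a little off and sometimes report something else, mostly with a low value. They report only what shows in the picture. A call takes as long as a camera call. They do not tell look-alikes from the thing itself.
- models.find_in(camera, thing): "position" ([column, row] in pixels, amid what is visible of it).
The state is a dict: "time_s": time; "joints": joint angles; "qd": joint speeds; "joint_torque": joint torques, N m; "tcp_pos": TCP position; "eef_rot": TCP orientation; "contact_force": force on the tool from outside, world axes, zero at the start; "moment": the same for the moment, N m; "gripper_width": finger opening in m; "gripper_force": force on a finger pad.
Only numpy, scipy, OpenCV 4.12 (cv2) and the standard library are available. Lean on these libraries where they do the work, as an engineer would, in place of code of your own. Each camera call takes 0.05 s, during which the arm holds its last target. There are 200 camera calls.

TASK

The clay tiger on the banding wheel is still wet: push the edge of the square board under it round until the tiger faces the painter's stool squarely. Then show her the next job: point down at the tiger's nose with the fingertips about 3 cm above it and hold there for two seconds, then point in the same way at the middle of the lid of the low, wide tub and finish there, still pointing. Touch neither the tiger nor the tub and jars, lift nothing, and leave everything else where it stands.

Things in the scene. Friction and masses are not known exactly. Their poses are not given: they have to be found in the camera images.
- board: Square wooden board, 220 x 220 x 18 mm, on the round 180 mm head of a low turntable. Turns both ways without stop about its vertical centre line (about 0.1 N m) and stays where left. Origin on that axis, 64 mm above the table; z up, edges parallel to its x and y; the wood spans 76 to 94 mm above the table. Only the head and the cast foot (150 mm wide) are below it.
- tiger: Crouching white clay tiger, black and magenta brushwork, loose, in the middle of the board: 195 mm long over nose and tail, 116 mm wide, 81 mm high at the ears, 0.4 to 0.75 kg. Origin at the centre of its underside, z up; its face looks along its own -x. It lies at any angle to the board's edges and goes round with the board.
- nose (a point): Top of the tiger's small round black nose (18 mm wide), at the front end of the tiger, 87 mm ahead of its origin and 49 mm above its underside; the two bulging eyes are behind it, 35 mm further back and 28 mm higher, the ears (highest) 67 mm behind the nose.
- stool: The painter's round wooden stool with a blue cushion, seat 340 mm wide, on the floor at the right-hand (-y) side of the table, partly under it. Origin at the table's edge in front of the stool, level with the table top; the middle of the seat is 130 mm beyond it in -y and 270 mm lower.
- tub: Low, wide closed paint tub, white plastic with a flat white lid: 92 mm across, 48 mm high. It stands in a wooden tray (310 x 120 mm, walls 20 mm high) with two narrower, taller jars of the same plastic, about 95 mm apart in a row, in any order. Origin at the centre of its underside, 6 mm above the table.
- tub_top (a point): Middle of the top of the tub's lid, 54 mm above the table.
- tall_jar: Slim closed jar, 52 mm across the lid, 105 mm high, in the tray; leave alone.
- mid_jar: Middle-sized closed jar, 66 mm across the lid, 74 mm high, in the tray; leave alone.
- cub0: Small clay tiger, 101 mm long, 60 mm wide, 42 mm high, standing on the table by the wheel, under or just outside the path of the board's corners, which pass 33 mm above it; leave alone. Origin at the centre of its underside.
- cub1: As cub0.
- cub2: As cub0.
- brush_pot: Tin of brushes, 77 mm wide, 220 mm high over the brushes, on the right; leave alone.
- bowl: White bowl, 110 mm wide, 48 mm high, on the right; leave alone.
- tape: Roll of brown tape, 90 mm wide, 24 mm high, on the right; leave alone.
Things that resemble listed ones, but are neither listed nor needed, are in the scene too. Leave any turquoise look-alike of the tiger alone.

How it is judged (in metres and radians):
On the way, in this order (a step that is already met when the one before it is completed fails the run):
1. the tiger faces the stool and the board is at rest (x of stool in the frame of tiger below 0 m and y of stool in the frame of tiger between -0.11 and 0.11 m and angular speed of board below 0.05 rad/s), for 0.3 s.
2. the fingertips point at the nose from just above, for 1.5 s (horizontal distance between the grasp point and nose below 0.025 m and z of the grasp point in the frame of nose between 0.015 and 0.075 m), for 1.5 s.
At the end, for the whole second after the job is handed in: The grasp point stays within 30 mm sideways of the middle of the tub's lid and 15 to 75 mm above it; the tiger is upright, within 25 mm of the board's middle, its centre line passing within 110 mm of the table edge before the stool (about 14 degrees); the board is at rest (all of step 1 and horizontal distance between the grasp point and tub_top below 0.03 m and z of the grasp point in the frame of tub_top between 0.015 and 0.075 m and horizontal distance between tiger and board below 0.025 m and angle between tiger's own z axis and vertical below 0.1 rad); the robot touches nothing.
It fails at once if the wet tiger is touched (contact force between any of the fingers, the arm and tiger above 0.3 N).
It fails at once if the tiger is lifted, tipped or shifted on its board (height (world z) of tiger above 0.105 m or height (world z) of tiger below 0.085 m or angle between tiger's own z axis and vertical above 0.2 rad or horizontal distance between tiger and board above 0.03 m).
It fails at once if the tub or a jar is touched (contact force between any of the fingers, the arm and tub above 0.3 N or contact force between any of the fingers, the arm and tall_jar above 0.3 N or contact force between any of the fingers, the arm and mid_jar above 0.3 N).
It fails at once if a bystander is displaced or lifted (distance of any of tub, tall_jar, mid_jar, cub0, cub1, cub2, brush_pot, bowl, tape from where it was at the start of the episode above 0.02 m).
It also fails if it takes over 72 s, if anything falls off the work surface, if the arm or the gripper's body presses on something with over 40 N, if the wrist force passes 120 N, or if a joint passes its speed limit or range.

## Working session

There is one attempt and no reset: what is moved stays moved. The work goes in short steps, Python scripts to look and compute and a shell command to move; the robot and the scene stay as the last step left them, time stands still between calls to the robot, and variables do not carry over. Pictures are saved under pics/ and viewed, at most 10 in all, crops included, and the job is handed in when it is done.

```bash
mkdir -p pics
cat > h.py <<'E'
import numpy as np,cv2
from plant import telemetry,viewer,models
def snap(c,n):
    im=viewer.capture(c); cv2.imwrite(f'pics/{n}.png',im[:,:,::-1]); return im
def ray(c,px,z):
    k=viewer.calibration(c);T=np.array(k['T'])
    d=T[:3,:3]@np.array([(px[0]-k['cx'])/k['fx'],(px[1]-k['cy'])/k['fy'],1]);o=T[:3,3]
    return o+d*(z-o[2])/d[2]
def proj(c,p):
    k=viewer.calibration(c);T=np.linalg.inv(np.array(k['T']));q=T[:3,:3]@np.array(p)+T[:3,3]
    return [k['fx']*q[0]/q[2]+k['cx'],k['fy']*q[1]/q[2]+k['cy']]
E
python3 - <<'E'
from h import *
for c in('top','side'):
    snap(c,c+'0')
    print(c,np.round(viewer.calibration(c)['T'],3).tolist())
    for t in ('board','tiger','nose','tub','tub_top','stool','cub0','tall_jar'):
        z={'board':.094,'tiger':.13,'nose':.143,'tub':.04,'tub_top':.054,'stool':-.27,'cub0':.02,'tall_jar':.1}[t]
        for r in models.find_in(c,t)[:4]: print(t,np.round(r['position']),round(r['p'],2),np.round(ray(c,r['position'],z),3))
s=telemetry.get_state();print(s['time_s'],s['tcp_pos'],s['eef_rot'],s['gripper_width'])
E
```

```text
top [[-0.155, -0.968, 0.197, 0.265], [-0.988, 0.153, -0.026, -0.054], [-0.005, -0.199, -0.98, 1.337], [0.0, 0.0, 0.0, 1.0]]
board [293. 190.] 0.64 [ 0.558 -0.017  0.094]
tiger [212. 328.] 0.63 [0.234 0.232 0.13 ]
tiger [297. 175.] 0.56 [ 0.587 -0.035  0.13 ]
nose [298. 172.] 0.76 [ 0.592 -0.037  0.143]
nose [211. 334.] 0.75 [0.221 0.23  0.143]
nose [409. 274.] 0.48 [ 0.288 -0.273  0.143]
tub [174. 192.] 0.56 [0.617 0.316 0.04 ]
tub_top [172. 192.] 0.91 [0.614 0.319 0.054]
stool [486. 204.] 0.57 [ 0.489 -0.659 -0.27 ]
cub0 [364. 212.] 0.94 [ 0.48  -0.203  0.02 ]
cub0 [284. 242.] 0.83 [0.431 0.033 0.02 ]
cub0 [237. 151.] 0.73 [0.715 0.129 0.02 ]
tall_jar [171. 223.] 0.81 [0.518 0.314 0.1  ]
side [[0.788, -0.44, 0.431, 0.044], [-0.616, -0.581, 0.532, -0.625], [0.016, -0.684, -0.729, 0.889], [0.0, 0.0, 0.0, 1.0]]
board [347. 194.] 0.64 [ 0.561 -0.09   0.094]
tiger [182. 192.] 0.8 [0.199 0.151 0.13 ]
tiger [343. 176.] 0.66 [ 0.573 -0.056  0.13 ]
nose [342. 175.] 0.93 [ 0.565 -0.062  0.143]
nose [185. 186.] 0.86 [0.213 0.157 0.143]
tub [282. 207.] 0.75 [0.418 0.022 0.04 ]
tub [283. 127.] 0.72 [0.626 0.325 0.04 ]
tub [439. 385.] 0.43 [ 0.405 -0.57   0.04 ]
tub_top [283. 128.] 0.68 [0.613 0.302 0.054]
stool [439. 387.] 0.64 [ 0.532 -0.553 -0.27 ]
cub0 [351. 253.] 0.96 [ 0.481 -0.208  0.02 ]
cub0 [284. 207.] 0.64 [0.432 0.032 0.02 ]
tall_jar [256. 133.] 0.76 [0.499 0.282 0.1  ]
0.9 [0.19482998 0.64625686 0.23455172] [-1.79999933e+02  9.29721153e-05 -1.67742537e+01] 0.08738052140780103
```

View pics/top0.png

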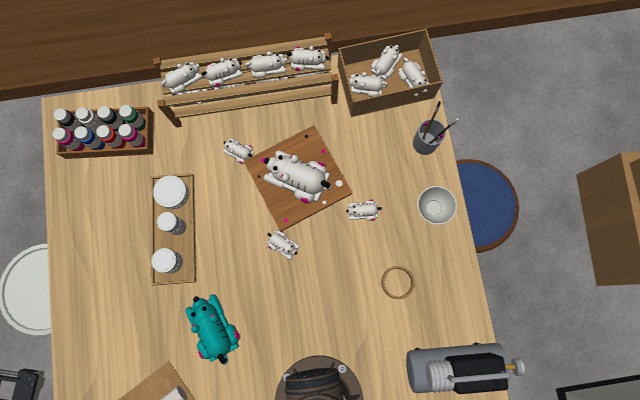

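View pics/side0.png

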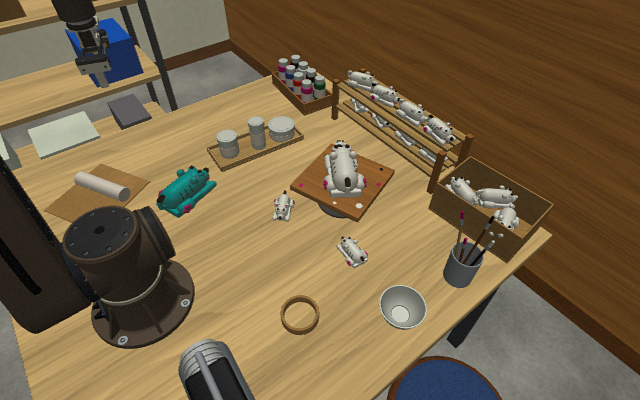

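Run:
```python
import cv2
a=cv2.imread('pics/top0.png')[110:270,220:420];b=cv2.imread('pics/side0.png')[110:270,240:440]
cv2.imwrite('pics/crop0.png',cv2.resize(cv2.hconcat([a,b]),(800,320),interpolation=cv2.INTER_CUBIC))
```

```text
(no output)
```

View pics/crop0.png

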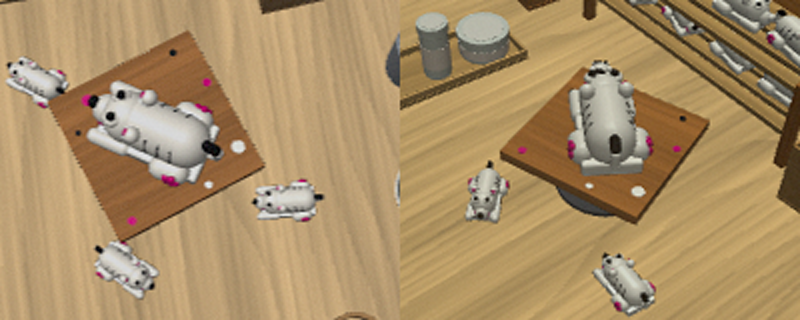

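Run:
```python
from h import *
C=[ray('top',p,.094) for p in [(243.5,160),(314,126),(352.5,191.5),(281,230)]]
c=np.mean(C,0);print(np.round(C,3).tolist(),c)
print('sides',[round(np.linalg.norm(C[i]-C[i-1]),3) for i in range(4)])
for i in range(4):
    e=C[(i+1)%4]-C[i];print(np.degrees(np.arctan2(e[1],e[0])))
n=ray('top',(266.5,160.5),.143);d=n-c;print('nose',n,np.hypot(*d[:2]),np.degrees(np.arctan2(d[1],d[0])))
for p in [(519,208),(475,159),(480,251),(508,177),(512,236)]: print('stool rim',ray('top',p,-.27))
for p in [(441,91),(458,160),(482,270),(495,335)]: print('edge',ray('top',p,0))
for t in ('nose','cub0','cub1','cub2'): pass
print('tub',ray('top',(170,190),.054))
for p in [(238,150),(364,210),(283,243),(437,205),(397,282),(428,145)]: print(p,ray('top',p,.03))
print('rack',ray('top',(160,75),.1),ray('top',(330,65),.1), ray('top',(175,120),0), ray('top',(345,115),.0))
```

```text
[[0.662, 0.105, 0.094], [0.729, -0.1, 0.094], [0.529, -0.175, 0.094], [0.455, 0.03, 0.094]] [ 0.59363689 -0.03503699  0.094     ]
sides [np.float64(0.22), np.float64(0.216), np.float64(0.213), np.float64(0.218)]
-72.01173973268848
-159.67711314624316
109.75494536096129
19.81765039960214
nose [0.63563652 0.03903756 0.143     ] 0.08515285464104821 60.447132691162246
stool rim [ 0.45867914 -0.76784839 -0.27      ]
stool rim [ 0.65432331 -0.65653981 -0.27      ]
stool rim [ 0.3345891  -0.60228656 -0.27      ]
stool rim [ 0.57227859 -0.75607489 -0.27      ]
stool rim [ 0.36762418 -0.72126034 -0.27      ]
edge [ 0.81399934 -0.50058001  0.        ]
edge [ 0.59363851 -0.50536764  0.        ]
edge [ 0.27001028 -0.50386619  0.        ]
edge [ 0.09290339 -0.49986587  0.        ]
tub [0.62072389 0.32310578 0.054     ]
(238, 150) [0.71486997 0.12497423 0.03      ]
(364, 210) [ 0.48464065 -0.20381552  0.03      ]
(283, 243) [0.42799809 0.03404094 0.03      ]
(437, 205) [ 0.46671801 -0.40908901  0.03      ]
(397, 282) [ 0.27412283 -0.25812302  0.03      ]
(428, 145) [ 0.64384727 -0.41930833  0.03      ]
rack [0.94520695 0.30683015 0.1       ] [ 0.89973305 -0.17283396  0.1       ] [0.84792617 0.30432809 0.        ] [ 0.78367583 -0.20107819  0.        ]
```

The top picture shows the white tiger at (297,176) on the board, with its nose at (266,160). It faces +y at about 60° and needs to face about −102°, so I'll turn it clockwise by about 162°. There are three tub candidates in the tray: (170,190) wide and flat, (168,222) slim and tall, and (166,262) middle-sized. In the side view, the one at (282,127) is the lowest and widest, so the far one at (0.62, 0.32) is the tub. The turquoise tiger at (212,328) stays untouched.

Plan: two clockwise pushes with closed fingers on the near side, with the gripper's long side tangential.

```bash
cat >> h.py <<'E'
C=np.array([.594,-.035])
def goto(x,y,z,yaw):
    "units (tool x,y,z; spin) still to go, spinning after the shift"
    s=telemetry.get_state();p=s['tcp_pos'];a=np.radians(s['eef_rot'][2])
    d=np.array([x,y,z])-p
    t=[np.cos(a)*d[0]+np.sin(a)*d[1], np.sin(a)*d[0]-np.cos(a)*d[1], -d[2]]
    w=-(yaw-s['eef_rot'][2]+180)%360-180 if 0 else -((yaw-s['eef_rot'][2]+180)%360-180)
    print('t',round(s['time_s'],2),'at',np.round(p,3),'yaw',round(s['eef_rot'][2],1),'J',np.round(s['joints'],0),'F',np.round(s['contact_force'],1),'travel units',np.round(np.array(t)/.025,2),'spin units',round(w/5,2))
def push(ang,back=0,r=.157):
    a=np.radians(ang);return C+r*np.array([np.cos(a),np.sin(a)])-back*np.array([np.sin(a),-np.cos(a)])
E
python3 - <<'E'
from h import *
print(ray('top',(165,113),0),ray('top',(250,105),0),ray('top',(330,97),0))
x=push(166.7,.015);print(x);goto(.5,.3,.235,-30);goto(*x,.235,-30)
x=push(166.7);print(x)
E
python3 -m handwheel '[{"grip":1,"travel":[1,0,0],"spin":0.33},{"grip":1,"travel":[1,0,0],"spin":0.33},{"grip":1,"travel":[1,0,0],"spin":0.33},{"grip":1,"travel":[1,0,0],"spin":0.33},{"grip":1,"travel":[1,0.5,0],"spin":0.33},{"grip":1,"travel":[1,1,0],"spin":0.33},{"grip":1,"travel":[1,1,0],"spin":0.33},{"grip":1,"travel":[1,1,0],"spin":0.33}]' 20
python3 -c "
from h import *
goto(*push(166.7,.015),.235,-30)"
```

```text
[0.87483688 0.33195757 0.        ] [0.86008614 0.07628283 0.        ] [ 0.84763056 -0.16583857  0.        ]
[ 0.43776017 -0.01347987]
t 0.9 at [0.195 0.646 0.235] yaw -16.8 J [ 90.  21.   1.  -0. -70. -17.] F [-1.1  0.1 -0.8] travel units [15.68  9.74 -0.02] spin units 2.65
t 0.9 at [0.195 0.646 0.235] yaw -16.8 J [ 90.  21.   1.  -0. -70. -17.] F [-1.1  0.1 -0.8] travel units [ 1.692e+01  2.246e+01 -2.000e-02] spin units 2.65
[0.44121092 0.00111781]
time_s: 1.9
tcp_pos: [0.3414, 0.4889, 0.2346]
eef_rot: [-180.0, 0.0, -30.1]
contact_force: [-0.3, -0.2, 0.3]
gripper_width: 0.0133
gripper_force: 0.0
t 1.9 at [0.341 0.489 0.235] yaw -30.1 J [ 74.  13. -10.  -0. -67. -14.] F [-0.3 -0.2  0.3] travel units [ 1.342e+01  1.545e+01 -1.000e-02] spin units -0.02
```

```bash
python3 -m handwheel '[{"grip":1,"travel":[0.84,0.96,0],"spin":0},{"grip":1,"travel":[0.84,0.96,0],"spin":0},{"grip":1,"travel":[0.84,0.96,0],"spin":0},{"grip":1,"travel":[0.84,0.96,0],"spin":0},{"grip":1,"travel":[0.84,0.96,0],"spin":0},{"grip":1,"travel":[0.84,0.96,0],"spin":0},{"grip":1,"travel":[0.84,0.96,0],"spin":0},{"grip":1,"travel":[0.84,0.96,0],"spin":0}]' >/dev/null
python3 -m handwheel '[{"grip":1,"travel":[0.84,0.96,0],"spin":0},{"grip":1,"travel":[0.84,0.96,0],"spin":0},{"grip":1,"travel":[0.84,0.96,0],"spin":0},{"grip":1,"travel":[0.84,0.96,0],"spin":0},{"grip":1,"travel":[0.84,0.96,0],"spin":0},{"grip":1,"travel":[0.84,0.96,0],"spin":0},{"grip":1,"travel":[0.84,0.96,0],"spin":0},{"grip":1,"travel":[0,0,0],"spin":0}]' >/dev/null
python3 -c "
from h import *
goto(*push(166.7,.015),.086,-30)
snap('side','side1')"
```

```text
t 3.9 at [0.433 0.02  0.235] yaw -30.2 J [ 29.  -3. -28.   0. -65.  31.] F [-0.3  0.3  0. ] travel units [0.83 1.05 5.94] spin units -0.03
```

View pics/side1.png

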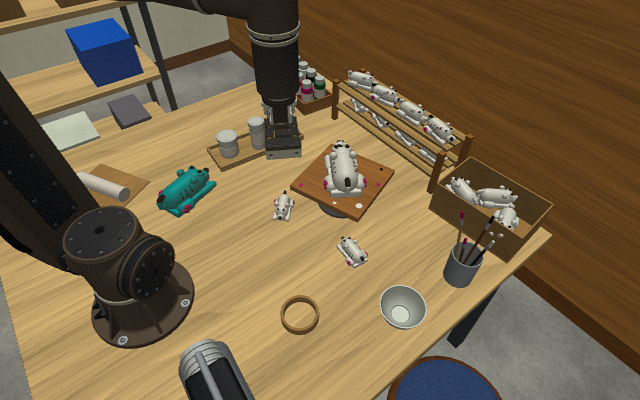

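```bash
python3 -m handwheel '[{"grip":1,"travel":[0.83,0.98,0],"spin":0},{"grip":1,"travel":[0,0.07,0.9],"spin":0},{"grip":1,"travel":[0,0,0.9],"spin":0},{"grip":1,"travel":[0,0,0.9],"spin":0},{"grip":1,"travel":[0,0,0.9],"spin":0},{"grip":1,"travel":[0,0,0.9],"spin":0},{"grip":1,"travel":[0,0,0.9],"spin":0},{"grip":1,"travel":[0,0,0.5],"spin":0}]'
python3 -c "
from h import *
goto(*push(166.7,.015),.086,-30);goto(*push(166.7),.086,-30)
snap('top','top2')
import cv2
im=cv2.imread('pics/top2.png')[100:300,180:440];cv2.imwrite('pics/c2.png',cv2.resize(im,(780,600),interpolation=2))"
```

```text
time_s: 4.95
tcp_pos: [0.4377, -0.011, 0.0862]
eef_rot: [180.0, 0.0, -29.9]
contact_force: [0.3, 0.1, 0.2]
gripper_width: 0.0005
gripper_force: 0.0
t 4.95 at [ 0.438 -0.011  0.086] yaw -29.9 J [ 25.   7. -40.  -0. -43.  36.] F [0.3 0.1 0.2] travel units [0.05 0.09 0.01] spin units 0.01
t 4.95 at [ 0.438 -0.011  0.086] yaw -29.9 J [ 25.   7. -40.  -0. -43.  36.] F [0.3 0.1 0.2] travel units [-0.12 -0.49  0.01] spin units 0.01
```

View pics/c2.png

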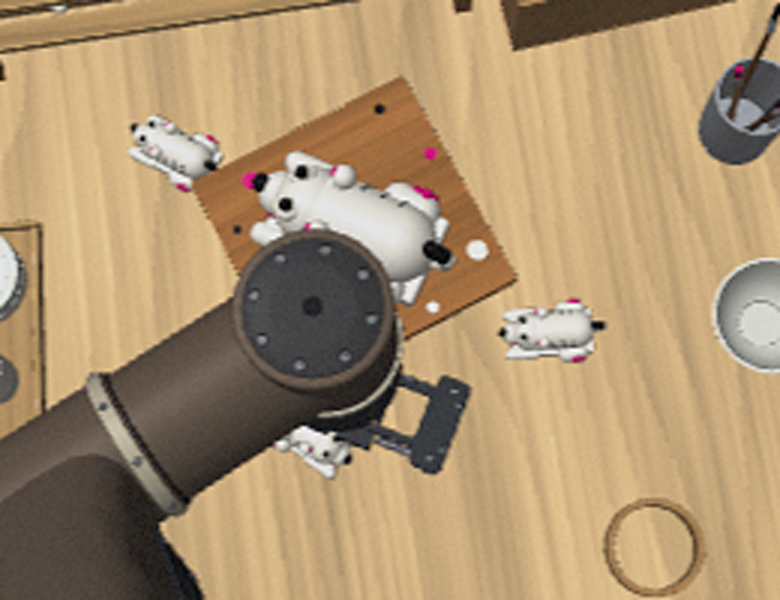

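The arm covers the near corner, and the gripper's body stays clear of the tiger. I'll start pushing.

```bash
python3 -m handwheel '[{"grip":1,"travel":[-0.06,-0.24,0],"spin":0},{"grip":1,"travel":[-0.06,-0.24,0],"spin":0},{"grip":1,"travel":[-0.07,-0.26,0],"spin":0.5},{"grip":1,"travel":[-0.07,-0.26,0],"spin":0.5},{"grip":1,"travel":[-0.07,-0.26,0],"spin":0.5},{"grip":1,"travel":[-0.07,-0.26,0],"spin":0.5},{"grip":1,"travel":[-0.07,-0.26,0],"spin":0.5},{"grip":1,"travel":[-0.07,-0.26,0],"spin":0.5}]'
python3 -c "
from h import *
goto(*push(151.7),.086,-45)"
```

```text
time_s: 6.0
tcp_pos: [0.4566, 0.0391, 0.0878]
eef_rot: [-179.9, -0.0, -45.0]
contact_force: [-0.6, -0.2, -0.4]
gripper_width: 0.0006
gripper_force: 0.5
t 6.0 at [0.457 0.039 0.088] yaw -45.0 J [ 30.   9. -37.  -0. -44.  15.] F [-0.6 -0.2 -0.4] travel units [-0.03  0.01  0.07] spin units -0.01
```

```bash
python3 -m handwheel '[{"grip":1,"travel":[-0.08,-0.32,0.02],"spin":0.6},{"grip":1,"travel":[-0.08,-0.32,0.02],"spin":0.6},{"grip":1,"travel":[-0.08,-0.32,0.02],"spin":0.6},{"grip":1,"travel":[-0.08,-0.32,0.02],"spin":0.6},{"grip":1,"travel":[-0.08,-0.32,0],"spin":0.6},{"grip":1,"travel":[-0.08,-0.32,0],"spin":0.6},{"grip":1,"travel":[-0.08,-0.32,0],"spin":0.6},{"grip":1,"travel":[-0.08,-0.32,0],"spin":0.6}]' >/dev/null
python3 -c "
from h import *
goto(*push(127.7),.086,-69)"
python3 -m handwheel '[{"grip":1,"travel":[-0.08,-0.32,0],"spin":0.6},{"grip":1,"travel":[-0.08,-0.32,0],"spin":0.6},{"grip":1,"travel":[-0.08,-0.32,0],"spin":0.6},{"grip":1,"travel":[-0.08,-0.32,0],"spin":0.6},{"grip":1,"travel":[-0.08,-0.32,0],"spin":0.6},{"grip":1,"travel":[-0.08,-0.32,0],"spin":0.6},{"grip":1,"travel":[-0.08,-0.32,0],"spin":0.6},{"grip":1,"travel":[-0.08,-0.32,0],"spin":0.6}]' >/dev/null
python3 -c "
from h import *
goto(*push(103.7),.086,-93)"
```

```text
t 7.0 at [0.5   0.089 0.086] yaw -69.1 J [ 32.  14. -31.  -0. -45. -11.] F [-2.9  2.5  1.1] travel units [-0.05  0.07 -0.01] spin units -0.01
t 8.0 at [0.56  0.116 0.086] yaw -93.0 J [ 31.  19. -23.  -0. -48. -34.] F [-1.7  3.9 -0.9] travel units [-0.04  0.13 -0.  ] spin units -0.01
```

```bash
python3 -m handwheel '[{"grip":1,"travel":[-0.1,-0.31,0],"spin":0.6},{"grip":1,"travel":[-0.1,-0.31,0],"spin":0.6},{"grip":1,"travel":[-0.08,-0.31,0],"spin":0.6},{"grip":1,"travel":[-0.08,-0.31,0],"spin":0.6},{"grip":1,"travel":[-0.08,-0.31,0],"spin":0.6},{"grip":1,"travel":[-0.08,-0.31,0],"spin":0.6},{"grip":1,"travel":[-0.08,-0.31,0],"spin":0.6},{"grip":1,"travel":[0,0,0],"spin":0}]' >/dev/null
python3 -c "
from h import *
goto(*push(82.7),.086,-114)"
python3 -m handwheel '[{"grip":1,"travel":[-0.3,0.6,0],"spin":0},{"grip":1,"travel":[-0.3,0.6,-0.2],"spin":0},{"grip":1,"travel":[0,0,-1],"spin":0},{"grip":1,"travel":[0,0,-1],"spin":0},{"grip":1,"travel":[0,0,-1],"spin":0},{"grip":1,"travel":[0,0,-1],"spin":0},{"grip":1,"travel":[0,0,-1],"spin":0},{"grip":1,"travel":[0,0,-1],"spin":0}]' >/dev/null
python3 -c "
from h import *
goto(*push(-97.3,.02),.24,-114)
snap('top','top3')
import cv2
im=cv2.imread('pics/top3.png')[100:300,180:440];cv2.imwrite('pics/c3.png',cv2.resize(im,(780,600),interpolation=2))"
```

```text
t 9.0 at [0.616 0.119 0.086] yaw -114.0 J [ 29.  23. -16.   0. -50. -53.] F [ 0.2 -0.2 -0.6] travel units [-0.05  0.1  -0.01] spin units 0.01
t 10.0 at [0.593 0.145 0.242] yaw -113.9 J [ 32.  14.  -7.  -0. -68. -56.] F [ 0.6 -0.5 -0.8] travel units [12.35 -5.52  0.06] spin units 0.02
```

View pics/c3.png

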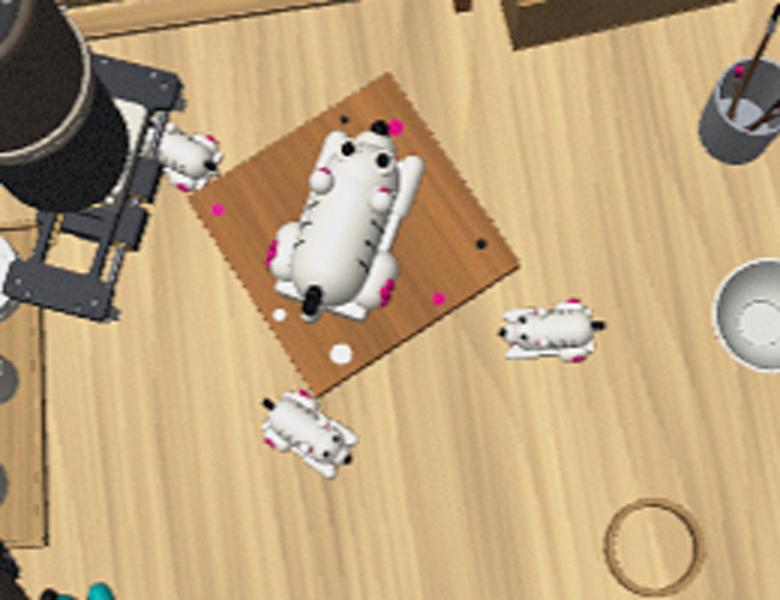

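Run:
```python
from h import *
P=[ray('top',p,.094) for p in [(243.3,165),(309.3,124),(353.3,188.7),(284.3,232.3)]]
c=np.mean(P,0);print(c)
for i in range(4):
    e=P[(i+1)%4]-P[i];print(np.degrees(np.arctan2(e[1],e[0])))
n=ray('top',(306.7,142.3),.143);d=n-c;print('nose',n,np.hypot(*d[:2]),np.degrees(np.arctan2(d[1],d[0])))
```

```text
[ 0.59206012 -0.03427341  0.094     ]
-65.65862329171253
-155.95219130125932
113.77201717949241
22.896002095265768
nose [ 0.66856582 -0.07265943  0.143     ] 0.08559560771950565 -26.644776440649583
```

```bash
python3 -m handwheel '[{"grip":1,"travel":[0.95,-0.42,0],"spin":0},{"grip":1,"travel":[0.95,-0.42,0],"spin":0},{"grip":1,"travel":[0.95,-0.42,0],"spin":0},{"grip":1,"travel":[0.95,-0.42,0],"spin":0},{"grip":1,"travel":[0.95,-0.42,0],"spin":0},{"grip":1,"travel":[0.95,-0.42,0],"spin":0},{"grip":1,"travel":[0.95,-0.42,0],"spin":0},{"grip":1,"travel":[0.95,-0.42,0],"spin":0}]' >/dev/null
python3 -m handwheel '[{"grip":1,"travel":[0.95,-0.42,0],"spin":0},{"grip":1,"travel":[0.95,-0.42,0],"spin":0},{"grip":1,"travel":[0.95,-0.42,0],"spin":0},{"grip":1,"travel":[0.95,-0.42,0],"spin":0},{"grip":1,"travel":[0.95,-0.42,0],"spin":0.3},{"grip":1,"travel":[0,0,0],"spin":0}]' >/dev/null
sed -i 's/^C=.*/C=np.array([.593,-.0345])/' h.py
python3 -c "
from h import *
goto(*push(-98.8,.02),.086,-115.5)"
```

```text
t 11.8 at [ 0.592 -0.194  0.24 ] yaw -115.5 J [ -0.  16.  -6.   0. -69. -25.] F [ 0.1  0.1 -0.5] travel units [0.02 0.16 6.17] spin units -0.01
```

```bash
python3 -m handwheel '[{"grip":1,"travel":[0.02,0.16,0.8],"spin":0},{"grip":1,"travel":[0,0,0.9],"spin":0},{"grip":1,"travel":[0,0,0.9],"spin":0},{"grip":1,"travel":[0,0,0.9],"spin":0},{"grip":1,"travel":[0,0,0.9],"spin":0},{"grip":1,"travel":[0,0,0.9],"spin":0},{"grip":1,"travel":[0,0,0.87],"spin":0},{"grip":1,"travel":[0,0,0],"spin":0}]'
python3 -c "
from h import *
goto(*push(-98.8,0),.086,-115.5)"
```

```text
time_s: 12.8
tcp_pos: [0.5879, -0.1909, 0.0846]
eef_rot: [179.8, -0.1, -115.4]
contact_force: [-0.7, 0.3, 0.2]
gripper_width: 0.0002
gripper_force: 0.0
t 12.8 at [ 0.588 -0.191  0.085] yaw -115.4 J [  0.  23. -17.  -0. -50. -25.] F [-0.7  0.3  0.2] travel units [ 0.28  0.71 -0.06] spin units 0.02
```

```bash
python3 -m handwheel '[{"grip":1,"travel":[0.1,0.24,0],"spin":0},{"grip":1,"travel":[0.09,0.24,0],"spin":0},{"grip":1,"travel":[0.09,0.23,0],"spin":0},{"grip":1,"travel":[0.08,0.32,0],"spin":0.6},{"grip":1,"travel":[0.08,0.32,0],"spin":0.6},{"grip":1,"travel":[0.08,0.32,0],"spin":0.6},{"grip":1,"travel":[0.08,0.32,0],"spin":0.6},{"grip":1,"travel":[0.08,0.32,0],"spin":0.6}]' >/dev/null
python3 -c "
from h import *
goto(*push(-113.8,0),.086,-130.5)"
python3 -m handwheel '[{"grip":1,"travel":[0.08,0.32,0],"spin":0.6},{"grip":1,"travel":[0.08,0.32,0],"spin":0.6},{"grip":1,"travel":[0.08,0.32,0],"spin":0.6},{"grip":1,"travel":[0.08,0.32,0],"spin":0.6},{"grip":1,"travel":[0.08,0.32,0],"spin":0.6},{"grip":1,"travel":[0.08,0.32,0],"spin":0.6},{"grip":1,"travel":[0.08,0.32,0],"spin":0.6},{"grip":1,"travel":[0.08,0.32,0],"spin":0.6}]' >/dev/null
python3 -c "
from h import *
goto(*push(-137.8,0),.086,-154.5)"
```

```text
t 13.8 at [ 0.53  -0.179  0.086] yaw -130.6 J [  1.  18. -25.   0. -47. -42.] F [-0.4 -3.5  0.8] travel units [-0.02  0.04  0.02] spin units -0.02
t 14.8 at [ 0.477 -0.14   0.086] yaw -154.6 J [  6.  13. -33.   0. -45. -71.] F [-3.  -4.2  2.2] travel units [-0. -0.  0.] spin units -0.02
```

```bash
python3 -m handwheel '[{"grip":1,"travel":[0.09,0.32,0],"spin":0.6},{"grip":1,"travel":[0.09,0.32,0],"spin":0.6},{"grip":1,"travel":[0.08,0.32,0],"spin":0.6},{"grip":1,"travel":[0.08,0.32,0],"spin":0.6},{"grip":1,"travel":[0.08,0.32,0],"spin":0.6},{"grip":1,"travel":[0.08,0.32,0],"spin":0.6},{"grip":1,"travel":[0.08,0.32,0],"spin":0.6},{"grip":1,"travel":[0.08,0.32,0],"spin":0.6}]' >/dev/null
python3 -c "
from h import *
goto(*push(-173.8,0),.086,-190.5)"
python3 -m handwheel '[{"grip":1,"travel":[0.08,0.32,0],"spin":0.6},{"grip":1,"travel":[0.08,0.32,0],"spin":0.6},{"grip":1,"travel":[0.08,0.32,0],"spin":0.6},{"grip":1,"travel":[0.08,0.32,0],"spin":0.6},{"grip":1,"travel":[0,0,0],"spin":0}]' >/dev/null
python3 -c "
from h import *
goto(*push(-173.8,0),.086,-190.5)"
python3 -m handwheel '[{"grip":1,"travel":[0.1,-0.6,0],"spin":0},{"grip":1,"travel":[0,-0.2,-0.2],"spin":0},{"grip":1,"travel":[0,0,-1],"spin":0},{"grip":1,"travel":[0,0,-1],"spin":0},{"grip":1,"travel":[0,0,-1],"spin":0},{"grip":1,"travel":[0,0,-1],"spin":0},{"grip":1,"travel":[0,0,-1],"spin":0},{"grip":1,"travel":[0,0,-1],"spin":0}]' >/dev/null
python3 -c "
from h import *
goto(.57,-.12,.245,-190.5)
snap('top','top4')
import cv2
im=cv2.imread('pics/top4.png')[100:300,180:440];cv2.imwrite('pics/c4.png',cv2.resize(im,(780,600),interpolation=2))"
```

```text
t 15.8 at [ 0.444 -0.083  0.086] yaw -178.6 J [  15.    9.  -38.   -0.  -43. -103.] F [-4.3 -1.6  3.5] travel units [ 0.25  1.26 -0.01] spin units 2.38
t 16.43 at [ 0.439 -0.05   0.086] yaw 169.5 J [  19.    8.  -39.   -0.  -43. -120.] F [-3.   0.2 -0.1] travel units [ 0.05 -0.07 -0.01] spin units 0.01
t 17.43 at [ 0.434 -0.07   0.242] yaw 169.5 J [  17.   -3.  -27.    0.  -66. -117.] F [-0.2  0.  -0.4] travel units [-5.72 -0.98 -0.11] spin units -0.0
```

View pics/c4.png

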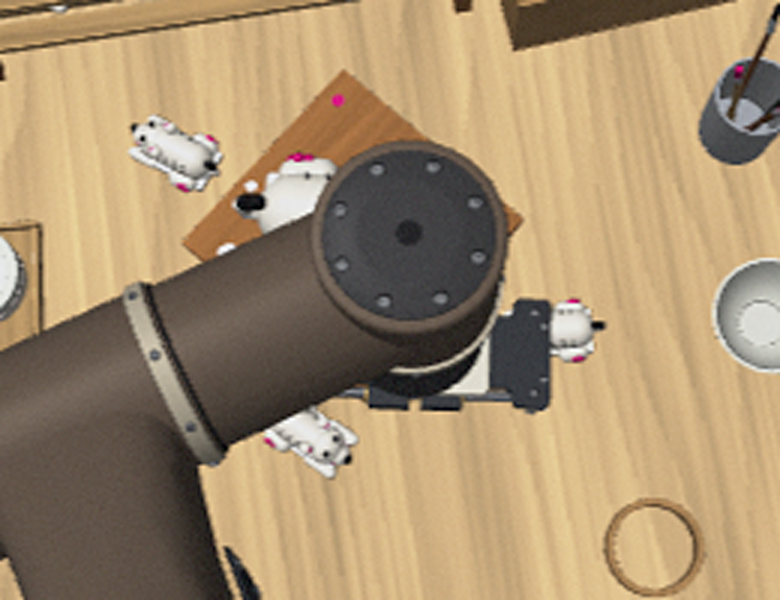

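```bash
python3 -m handwheel '[{"grip":1,"travel":[0,0.7,0],"spin":-0.5},{"grip":1,"travel":[0,1,0],"spin":-0.5},{"grip":1,"travel":[0,1,0],"spin":-0.5},{"grip":1,"travel":[0,1,0],"spin":-0.5},{"grip":1,"travel":[0,1,0],"spin":-0.5},{"grip":1,"travel":[0,1,0],"spin":-0.5},{"grip":1,"travel":[0,1,0],"spin":-0.5},{"grip":1,"travel":[0,1,0],"spin":-0.5}]' >/dev/null
python3 -c "
from h import *
goto(.57,-.12,.245,-190.5)
a=snap('top','top5')[100:300,210:410];b=snap('side','side5')[100:300,250:450]
cv2.imwrite('pics/c5.png',cv2.resize(cv2.hconcat([a,b])[:,:,::-1],(800,400),interpolation=2))
print(proj('top',[.575,-.118,.143]),proj('side',[.575,-.118,.143]))
"
```

```text
t 18.48 at [0.439 0.123 0.241] yaw -170.4 J [  41.   -1.  -25.    0.  -66. -121.] F [0.1 0.9 0.1] travel units [ -3.56 -10.45  -0.15] spin units 4.02
[np.float64(329.23187467663035), np.float64(173.5373250593545)] [np.float64(358.82454406892293), np.float64(185.655411081296)]
```

View pics/c5.png

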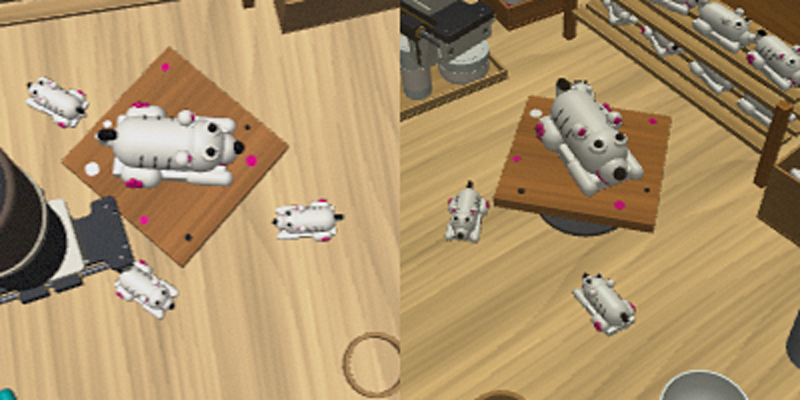

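The nose is at (329.5,173.5) in the top view and (359.5,186) in the side view, exactly where a heading of −102° predicts. The cubs haven't moved. Next I point at the nose.

```bash
python3 -m handwheel '[{"grip":1,"travel":[-0.34,-0.94,0],"spin":0},{"grip":1,"travel":[-0.34,-0.94,0],"spin":0},{"grip":1,"travel":[-0.34,-0.94,0],"spin":0},{"grip":1,"travel":[-0.34,-0.94,0],"spin":0},{"grip":1,"travel":[-0.34,-0.94,0],"spin":0},{"grip":1,"travel":[-0.34,-0.94,0],"spin":0},{"grip":1,"travel":[-0.34,-0.94,0],"spin":0},{"grip":1,"travel":[-0.34,-0.94,0],"spin":0}]' >/dev/null
python3 -m handwheel '[{"grip":1,"travel":[-0.34,-0.94,0],"spin":0},{"grip":1,"travel":[-0.34,-0.94,0],"spin":0},{"grip":1,"travel":[-0.34,-0.94,0],"spin":0},{"grip":1,"travel":[0,0,0],"spin":0}]' >/dev/null
python3 -c "
from h import *
goto(.575,-.118,.181,-170)"
```

```text
t 20.07 at [ 0.574 -0.119  0.241] yaw -170.6 J [  7.  12. -10.   0. -68. -88.] F [-0.2  0.3 -0.3] travel units [-0.06  0.04  2.38] spin units -0.13
```

```bash
python3 -m handwheel '[{"grip":1,"travel":[-0.06,0,0.6],"spin":0},{"grip":1,"travel":[0,0,0.6],"spin":0},{"grip":1,"travel":[0,0,0.6],"spin":0},{"grip":1,"travel":[0,0,0.55],"spin":0},{"grip":1,"travel":[0,0,0],"spin":0},{"grip":1,"travel":[0,0,0],"spin":0},{"grip":1,"travel":[0,0,0],"spin":0},{"grip":1,"travel":[0,0,0],"spin":0}]'
python3 -c "
from h import *
goto(.575,-.118,.181,-170)
snap('side','side6');cv2.imwrite('pics/c6.png',cv2.resize(cv2.imread('pics/side6.png')[80:280,250:450],(600,600),interpolation=2))"
python3 -m handwheel '[{"grip":1,"travel":[0,0,0],"spin":0},{"grip":1,"travel":[0,0,0],"spin":0},{"grip":1,"travel":[0,0,0],"spin":0},{"grip":1,"travel":[0,0,0],"spin":0},{"grip":1,"travel":[0,0,0],"spin":0},{"grip":1,"travel":[0,0,0],"spin":0},{"grip":1,"travel":[0,0,0],"spin":0},{"grip":1,"travel":[0,0,0],"spin":0}]' >/dev/null
```

```text
time_s: 21.08
tcp_pos: [0.5751, -0.1168, 0.1826]
eef_rot: [-180.0, 0.1, -170.5]
contact_force: [0.8, 0.6, 0.2]
gripper_width: 0.0007
gripper_force: 0.0
t 21.07 at [ 0.575 -0.117  0.183] yaw -170.5 J [  8.  15. -15.   0. -60. -88.] F [0.8 0.6 0.2] travel units [ 0.01 -0.04  0.06] spin units -0.1
```

View pics/c6.png

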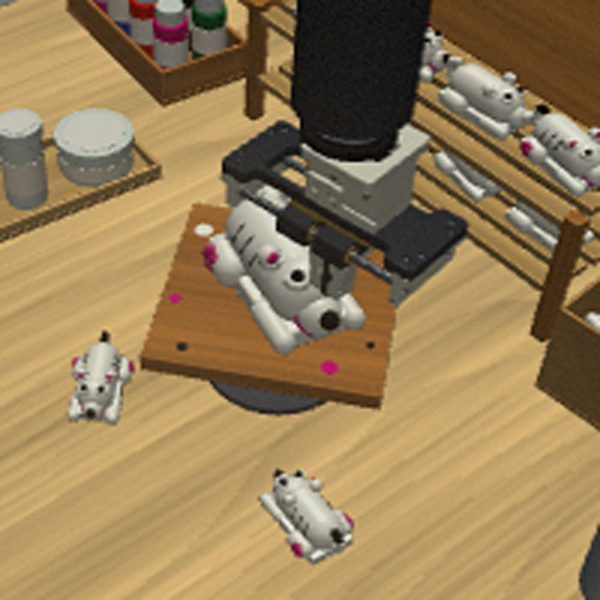

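```bash
python3 -m handwheel '[{"grip":1,"travel":[0,0,0],"spin":0},{"grip":1,"travel":[0,0,0],"spin":0},{"grip":1,"travel":[0,0,0],"spin":0},{"grip":1,"travel":[0,0,0],"spin":0},{"grip":1,"travel":[0,0,-0.6],"spin":0},{"grip":1,"travel":[0,0,-0.6],"spin":0},{"grip":1,"travel":[0,0,-0.6],"spin":0},{"grip":1,"travel":[0,0,-0.6],"spin":0}]' >/dev/null
python3 -c "
from h import *
print(ray('side',(281.3,125),.054))
goto(.618,.32,.24,-170)"
```

```text
[0.61872093 0.32138733 0.054     ]
t 23.12 at [ 0.575 -0.117  0.244] yaw -170.5 J [  8.  12. -10.   0. -68. -88.] F [-0.2 -0.4  0.5] travel units [-4.59 16.95  0.15] spin units -0.09
```

```bash
python3 -m handwheel '[{"grip":1,"travel":[-0.26,0.94,0],"spin":0},{"grip":1,"travel":[-0.26,0.94,0],"spin":0},{"grip":1,"travel":[-0.26,0.94,0],"spin":0},{"grip":1,"travel":[-0.26,0.94,0],"spin":0},{"grip":1,"travel":[-0.26,0.94,0],"spin":0},{"grip":1,"travel":[-0.26,0.94,0],"spin":0},{"grip":1,"travel":[-0.26,0.94,0],"spin":0},{"grip":1,"travel":[-0.26,0.94,0],"spin":0}]' >/dev/null
python3 -m handwheel '[{"grip":1,"travel":[-0.26,0.94,0],"spin":0},{"grip":1,"travel":[-0.26,0.94,0],"spin":0},{"grip":1,"travel":[-0.26,0.94,0],"spin":0},{"grip":1,"travel":[-0.26,0.94,0],"spin":0},{"grip":1,"travel":[-0.26,0.94,0],"spin":0},{"grip":1,"travel":[-0.26,0.94,0],"spin":0},{"grip":1,"travel":[-0.26,0.94,0],"spin":0},{"grip":1,"travel":[-0.26,0.94,0],"spin":0}]' >/dev/null
python3 -m handwheel '[{"grip":1,"travel":[-0.26,0.94,0],"spin":0},{"grip":1,"travel":[-0.2,0.94,0],"spin":0},{"grip":1,"travel":[0,0,0],"spin":0}]' >/dev/null
python3 -c "
from h import *
goto(.619,.321,.092,-170)"
```

```text
t 25.5 at [0.619 0.322 0.241] yaw -170.4 J [  43.   22.    4.   -0.  -72. -124.] F [ 0.   0.  -0.3] travel units [-0.01 -0.03  5.98] spin units -0.08
```

```bash
python3 -m handwheel '[{"grip":1,"travel":[0,0,0.9],"spin":0},{"grip":1,"travel":[0,0,0.9],"spin":0},{"grip":1,"travel":[0,0,0.9],"spin":0},{"grip":1,"travel":[0,0,0.9],"spin":0},{"grip":1,"travel":[0,0,0.9],"spin":0},{"grip":1,"travel":[0,0,0.9],"spin":0},{"grip":1,"travel":[0,0,0.5],"spin":0},{"grip":1,"travel":[0,0,0],"spin":0}]'
python3 -m handwheel '[{"grip":1,"travel":[0,0,0],"spin":0},{"grip":1,"travel":[0,0,0],"spin":0},{"grip":1,"travel":[0,0,0],"spin":0},{"grip":1,"travel":[0,0,0],"spin":0}]' >/dev/null
python3 -c "
from h import *
goto(.619,.321,.092,-170)
a=snap('top','top7')[100:300,150:400];b=snap('side','side7')[60:260,200:450]
cv2.imwrite('pics/c7.png',cv2.resize(cv2.hconcat([a,b])[:,:,::-1],(800,320),interpolation=2))"
```

```text
time_s: 26.5
tcp_pos: [0.6185, 0.319, 0.0938]
eef_rot: [-179.9, -0.1, -170.5]
contact_force: [0.3, 0.0, 0.4]
gripper_width: 0.0007
gripper_force: 0.0
t 27.0 at [0.619 0.32  0.095] yaw -170.5 J [  43.   29.   -6.   -0.  -55. -124.] F [ 0.5 -0.5  0. ] travel units [-0.01  0.06  0.12] spin units -0.09
```

View pics/c7.png

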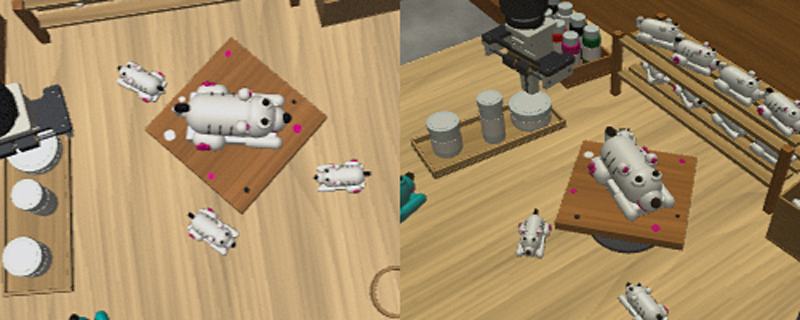

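The fingertips hover over the lid of the wide tub (side crop 530,90). The tiger still faces the stool, and nothing else has moved.

```bash
python3 -c "
from plant import close_job;print(close_job())"
```

```text
the job is handed in; nothing more can be done
None
```

I turned the tiger to face the stool, held the fingertips about 3 cm above its nose for two seconds, and handed the job in at 27 s with them pointing about 3 cm above the middle of the tub's lid; the last pictures show nothing else moved, but no verdict came back.

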